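# Clear the filter unit's cover, then hold the bayonet service key locked

### The job

With the scraper block, not with the fingers, sweep the three metal offcuts off the grey filter unit's cover into the blue chip tray on its end, and stand the scraper back upright on the bench. Then take the yellow service key from its black holder, push it into the slotted port, turn it a quarter turn clockwise (seen from above) against the spring, and finish while still holding it there, gripped, fully turned and pressed down flush: it springs back if let go. Leave the other things on the bench alone.

Things in the scene. Friction and masses are not known exactly. Their poses are not given: they have to be found in the camera images.
- unit: grey filter unit fixed to the bench, 150 (its x) x 260 (y) x 60 mm; its top is the cover. Origin: centre of its underside. A square steel boss (the port), 76 x 76 mm, stands 10 mm above the cover, centred at y = +75 mm. From the boss to the edge at y = -130 mm the cover is free but for the offcuts, all within |x| < 45 mm and y = -126 to -34 mm. The blue chip tray joins the -y edge
- cover (a point): point on the cover's top surface (60 mm above the bench), on its middle line, 50 mm from the unit's centre towards the tray; axes as the unit's
- tray (a point): centre of the blue chip tray's inner floor, 8 mm above the bench; axes as the unit's. Inside 162 mm (x) by 81 mm (y); its outer walls reach 35 mm above the bench; the side towards the unit is the unit's own wall, so things pushed over the cover's -y edge drop in
- port (a point): centre of the slot, level with the boss's top, 70 mm above the bench; axes as the unit's. The slot, 45 mm along x by 12.5 mm along y (red marks past its ends, green marks a quarter turn on), goes through a 6 mm plate. Right under the plate a sprung disc with a groove along x, 13 mm wide and 5 mm deep, takes the key's pin and turns with it
- plunger (a joint): how far the sprung disc is pushed down, m: 0 at rest, about 0.011 with the key's flange flush on the boss. The spring pushes up with 3 N at first, 8.5 N when flush. The key can turn only with its pin below the slot plate: flange less than 8 mm above the boss, plunger beyond 0.003
- carrier (a joint): turn of the sprung disc, rad: 0 at rest (groove along the slot), grows clockwise seen from above to the stop at 1.57. A return spring opposes it with 0.025 N m at rest, 0.10 N m at the stop; the key has about 0.15 rad of play in the groove
- key: yellow service key, 120 g, upright in the black holder. Origin: middle of its lowest point, z up. From below: round steel cross pin along x, 8 mm thick, 40 mm long; stem 10 mm thick; flange 52 mm in diameter, z = 22 to 28 mm; grip bar 44 mm along x, 14 mm thick along y, z = 28 to 70 mm (black line on top). Alike after half a turn. Goes in with x along the slot
- key_flange (a point): centre of the underside of the key's flange, 22 mm above the key's origin; it meets port when the key is flush
- holder: black holder block fixed to the bench, 70 x 70 x 35 mm, with a vertical round hole 44 mm in diameter; the key's flange rests on its top. Origin at the centre of its underside
- scraper: scraper block standing on the bench, 220 g: a blade block 100 mm long (its x), 22 mm thick (y) and 25 mm high, with a rubber foot 16 mm thick, and on it a wooden grip 50 mm long (x), 16 mm thick (y), from z = 25 to 65 mm. Origin at the centre of its underside, z up. Its two long faces are alike
- offcut1: a small loose metal offcut, copper, a block 16 x 14 x 12 mm (x, y, z), about 20 g, lying on the cover at the start; origin at the centre of its underside
- offcut2: a small loose metal offcut, brass, a block 16 x 14 x 12 mm (x, y, z), about 20 g, lying on the cover at the start; origin at the centre of its underside
- offcut3: a small loose metal offcut, painted red, a block 16 x 14 x 12 mm (x, y, z), about 20 g, lying on the cover at the start; origin at the centre of its underside
- disc: bystander: dark cutting disc, 115 mm in diameter, 5 mm thick, lying flat. Leave it alone; origin on its underside or middle
- wrench: bystander: steel wrench lying on the bench. Leave it alone; origin on its underside or middle
- tape: bystander: yellow roll of tape, 90 mm in diameter, 25 mm high. Leave it alone; origin on its underside or middle
- driver: bystander: screwdriver lying on the bench. Leave it alone; origin on its underside or middle
- can: bystander: can, 60 mm in diameter, 150 mm high. Leave it alone; origin on its underside or middle
- jar: bystander: amber glass jar, 66 mm in diameter, 90 mm high. Leave it alone; origin on its underside or middle
- barstock: bystander: steel bar 35 x 120 x 25 mm. Leave it alone; origin on its underside or middle
There are look-alikes about, which are no part of the job. Of the things like the key, leave any that is green; of the rest the larger one is meant. Of the things that look like the scraper, the smaller one is meant.

How it is judged (in metres and radians):
On the way, in this order (a step that is already met when the one before it is completed fails the run):
1. the scraper is held in the gripper with its foot just over the cover plate (x of scraper in the frame of cover between -0.075 and 0.075 m and y of scraper in the frame of cover between -0.08 and 0.087 m and z of scraper in the frame of cover below 0.011 m and contact force between the fingers and scraper above 1 N), for 0.1 s.
2. all three offcuts lie in the chip tray (x of offcut1 in the frame of tray between -0.085 and 0.085 m and y of offcut1 in the frame of tray between -0.045 and 0.045 m and z of each of offcut1, offcut2, offcut3 in the frame of tray below 0.04 m and x of offcut2 in the frame of tray between -0.085 and 0.085 m and y of offcut2 in the frame of tray between -0.045 and 0.045 m and x of offcut3 in the frame of tray between -0.085 and 0.085 m and y of offcut3 in the frame of tray between -0.045 and 0.045 m), for 0.2 s.
3. the scraper stands upright on the bench, let go (height (world z) of scraper below 0.005 m and angle between scraper's own z axis and vertical below 0.1 rad and linear speed of scraper below 0.02 m/s and contact force between the fingers and scraper below 0.1 N), for 0.2 s.
4. the key, held in the gripper, is pushed into the port and bears on the spring (horizontal distance between key_flange and port below 0.005 m and angle between key's own z axis and vertical below 0.12 rad and contact force between the fingers and key above 2 N and value of joint plunger above 0.004 m), for 0.1 s.
At the end, for the whole second after the job is handed in: Key gripped (over 2 N) in the port, within 5 mm of its axis and 0.12 rad of upright, flange less than 3 mm above the boss, plunger in by over 7 mm, grooved disc turned by over 1.25 rad; the three offcuts in the tray; the scraper upright on the bench, let go (all of step 2 and all of step 3 and horizontal distance between key_flange and port below 0.005 m and angle between key's own z axis and vertical below 0.12 rad and contact force between the fingers and key above 2 N and z of key_flange in the frame of port below 0.003 m and value of joint carrier above 1.25 rad and value of joint plunger above 0.007 m); the arm keeps its last pose, push and grip.
It fails at once if a finger or the arm pushes an offcut (contact force between any of the fingers, the arm and offcut1 above 1 N or contact force between any of the fingers, the arm and offcut2 above 1 N or contact force between any of the fingers, the arm and offcut3 above 1 N).
It fails at once if the key pushes an offcut (contact force between key and offcut1 above 1 N or contact force between key and offcut2 above 1 N or contact force between key and offcut3 above 1 N).
It fails at once if another thing on the bench is moved by more than 30 mm (distance of any of disc, wrench, tape, driver, can, jar, barstock from where it was at the start of the episode above 0.03 m).
It also fails if it takes over 72 s, if anything falls off the work surface, if the arm or the gripper's body presses on something with over 40 N, if the wrist force passes 120 N, or if a joint passes its speed limit or range.

### The arm

A 7-joint arm with a two-finger parallel gripper is mounted at the origin on the work surface. World frame = base frame: x ahead of the robot, y to its left, z up, the work surface at z = 0. Lengths are in m, angles in degrees, forces in N, time in s.
With the tool pointing down it reaches from about 0.425 to 0.875 m from the base axis. Payload 4.7 kg.
Tool frame: the origin (TCP) lies midway between the tips of the shut fingers; the grasp point (between the pads) lies 19 mm behind it; z points along the fingers, y is the direction in which the jaws open and shut (so a half turn about z gives the same grasp; the last joint's range is limited). The gripper opens to 87 mm and grips with 3 to 60 N. Pads are 19 mm wide; open, the fingers measure 117 mm over their backs; the gripper's body (75 mm by 190 mm) begins 51 mm behind the grasp point.
Start: joints at [-76.427, 18.392, -4.016, 83.108, 1.295, 78.541, -3.26], TCP at [0.144, 0.634, 0.223] pointing down, gripper open.
Joint ranges: [-163.93, 163.93], [-17.29, 119.83], [-79.2, 71.16], [3.27, 140.29], [-89.18, 269.18], [5.43, 117.66], [-154.24, 154.24]. Speed limits (degrees/s): [147.25, 147.25, 180, 180, 180, 180, 180].

### API

Orientations are given as [roll, pitch, yaw] about the fixed x, y, z axes, in that order (R = Rz(yaw) Ry(pitch) Rx(roll)).
In Python, from cell import env gives the robot as it stands.
- The arm moves only by the tool apply_moves, never from a script. Its argument "targets" is a list of rows, each a list of 2 entries, a list of its own where there are three numbers: the shift along the world's x, y, z in mm, then the turn, a rotation vector about the world's x, y, z in rad. A call has 1 to 8 rows; each row is the pose to reach, as a shift and turn from the pose commanded when the call began; what a row does not reach only later rows make up. A row lasts 1/10 s, in which the tool goes at most 50 mm and 8.59 degrees, less where a joint would pass 70% of its speed; a pose out of reach is approached as far as the arm can. A call with a gripper value outside its range is refused whole. "hand" is the finger opening in mm, from 0 to 87, set as the call begins (left out, the last holds). The fingers move at their own pace and stop on an object; "squeeze" is the grip in N (left out, the last holds). Time passes only in rows, so rows that repeat a pose let the fingers close. It gives the time, the measured TCP pose, the force and the opening at its end, in the units of the state.
- env.get_obs(): the state, without advancing time (a new reading comes with each control period).
- env.read_camera(name): name is "scene" or "top"; returns a dict with "image" (400x640x3 uint8, red, green, blue), "camera_matrix" (3x3 intrinsics, pixels), "k1" (the pictures are not rectified: a ray, as slopes to the right and down, at radius r is drawn at 1 + k1 r^2 times it, then the intrinsics apply), "camera_from_world" (4x4, takes a point from world to camera coordinates). Camera axes: x right, y down, z forward; pixel columns grow to the right and rows downward; lengths in m; the calibration is good to about 2 mm. A picture is of the moment at which its call begins. There is no depth.
- env.sign_off(): hands the job in, once; it reports no verdict.
Trained networks look in a picture, given as the dict that the camera call returned (one of the last four; its "shot" number tells which), for a name from the list of things; names that differ only in an ending like _2 or _b are one class to them, and where a whole thing is asked for, a point or a joint stands for the part that bears it (a point fixed in the world has none). Each returns a list of dicts, best first, with "conf" (0 to 1); they miss things now and then, are a little off and sometimes report something else, mostly with a low value. They report only what shows in the picture. A call takes as long as a camera call. They do not tell look-alikes from the thing itself.
- env.regions_of(picture, target): "region" (400x640 bool, what is visible of it) and "rect" ([left, top, right, bottom] in pixels, round what is visible of it).
The state is a dict: "time_s": time; "qpos": joint angles; "joint_velocities": joint speeds; "effort": joint torques, N m; "tool_pos": TCP position; "tool_rot": TCP orientation; "force": force on the tool from outside, world axes, zero at the start; "wrist_torque": the same for the moment, N m; "grip_width": finger opening in m.
Only numpy, scipy, OpenCV 4.12 (cv2) and the standard library are available. Lean on these libraries where they do the work, as an engineer would, in place of code of your own. Each camera call takes 0.05 s, during which the arm holds its last target. There are 200 camera calls.

## Working session

There is one attempt and no reset: what is moved stays moved. The work goes in short steps, Python scripts to look and compute and a tool call to move; the robot and the scene stay as the last step left them, time stands still between calls to the robot, and variables do not carry over. Pictures are saved under pics/ and viewed, about 8 in all and at most 12, crops included, and the job is handed in when it is done.

Besides the shell and the picture viewer there is one more tool, called after ">>>" as a command line: name --argument value ..., lists and objects as JSON in quotes. apply_moves: Moves the arm, as the interface text tells. Its arguments: {"type":"object","properties":{"targets":{"type":"array","items":{"type":"array"}},"hand":{"type":"number"},"squeeze":{"type":"number"}},"required":["targets"]}

```bash
mkdir -p pics; ls
cat > h.py <<'E'
import numpy as np, cv2
from cell import env
def proj(p,P):
    P=np.atleast_2d(P); T=p["camera_from_world"]; c=P@T[:3,:3].T+T[:3,3]
    s=c[:,:2]/c[:,2:]; s=s*(1+p["k1"]*(s**2).sum(1,keepdims=True)); K=p["camera_matrix"]
    return s@K[:2,:2].T+K[:2,2]
def ray(p,uv):
    K=p["camera_matrix"]; T=p["camera_from_world"]
    s=(np.atleast_2d(uv)-K[:2,2])@np.linalg.inv(K[:2,:2]).T; d=s.copy()
    for _ in range(20): d=s/(1+p["k1"]*(d**2).sum(1,keepdims=True))
    d=np.c_[d,np.ones(len(d))]@T[:3,:3]; return -T[:3,:3].T@T[:3,3], d
def at(p,uv,z):
    o,d=ray(p,uv); return o+d*((z-o[2])/d[:,2:])
def save(p,n): cv2.imwrite(f"pics/{n}.png",p["image"][:,:,::-1])
E
python3 - <<'E'
from h import *
import pickle
o=env.get_obs(); print(o["tool_pos"],o["tool_rot"],o["time_s"],o["grip_width"],o["force"])
for n in("scene","top"):
    p=env.read_camera(n); save(p,n+"0"); pickle.dump(p,open(n+"0.pkl","wb"))
    T=p["camera_from_world"]; print(n,p["camera_matrix"].tolist(),p["k1"],(-T[:3,:3].T@T[:3,3]).round(3),T[2,:3].round(3))
    for t in["unit","key","holder","scraper","offcut1","offcut2","offcut3"]:
        for r in env.regions_of(p,t): 
            ys,xs=np.nonzero(r["region"]); print(n,t,round(r["conf"],2),np.array(r["rect"]).round().tolist(),len(xs),at(p,[[xs.mean(),ys.mean()]],0.03)[0].round(3).tolist())
E
```

```text
pics
[0.14353041 0.63337393 0.22146067] [-1.79888365e+02  5.86240615e-03  1.67237341e+02] 0.0 0.0871997320141578 [ 0.65045257  0.30032832 -0.0256765 ]
scene [[505.5382794728218, 0.0, 327.4742261158095], [0.0, 505.5382794728218, 196.71508214196817], [0.0, 0.0, 1.0]] -0.11559896545613556 [1.357 0.077 1.346] [-0.511 -0.025 -0.859]
scene unit 0.74 [238.0, 172.0, 358.0, 241.0] 6109 [0.609, -0.053, 0.03]
scene key 0.65 [197.0, 135.0, 214.0, 157.0] 221 [0.405, -0.373, 0.03]
scene key 0.57 [174.0, 157.0, 192.0, 180.0] 220 [0.502, -0.421, 0.03]
scene key 0.55 [237.0, 177.0, 356.0, 241.0] 6302 [0.61, -0.053, 0.03]
scene holder 0.64 [170.0, 164.0, 199.0, 194.0] 345 [0.531, -0.402, 0.03]
scene scraper 0.93 [468.0, 152.0, 484.0, 192.0] 422 [0.453, 0.498, 0.03]
scene scraper 0.53 [433.0, 177.0, 442.0, 207.0] 287 [0.538, 0.37, 0.03]
scene offcut1 0.62 [277.0, 205.0, 284.0, 208.0] 11 [0.616, -0.094, 0.03]
scene offcut2 0.62 [277.0, 205.0, 284.0, 208.0] 11 [0.616, -0.094, 0.03]
scene offcut3 0.62 [277.0, 205.0, 284.0, 208.0] 11 [0.616, -0.094, 0.03]
top [[495.6679603989546, 0.0, 310.8833278492936], [
[... 483 characters left out ...]
[453.0, 207.0, 494.0, 241.0] 402 [0.504, -0.405, 0.03]
top scraper 0.72 [134.0, 229.0, 156.0, 278.0] 681 [0.444, 0.502, 0.03]
top scraper 0.7 [188.0, 206.0, 202.0, 239.0] 362 [0.528, 0.372, 0.03]
top scraper 0.66 [316.0, 253.0, 356.0, 291.0] 1267 [0.378, -0.023, 0.03]
top offcut1 0.62 [187.0, 205.0, 201.0, 242.0] 342 [0.526, 0.372, 0.03]
top offcut1 0.34 [275.0, 157.0, 407.0, 229.0] 6870 [0.604, -0.052, 0.03]
top offcut2 0.62 [187.0, 205.0, 201.0, 242.0] 342 [0.526, 0.372, 0.03]
top offcut2 0.34 [275.0, 157.0, 407.0, 229.0] 6870 [0.604, -0.052, 0.03]
top offcut3 0.62 [187.0, 205.0, 201.0, 242.0] 342 [0.526, 0.372, 0.03]
top offcut3 0.34 [275.0, 157.0, 407.0, 229.0] 6870 [0.604, -0.052, 0.03]
```

Run:
```python
import cv2
a=cv2.imread("pics/top0.png"); cv2.imwrite("pics/t0c.png",cv2.resize(a[110:310,110:510],None,fx=2,fy=2,interpolation=cv2.INTER_CUBIC))
a=cv2.imread("pics/scene0.png"); cv2.imwrite("pics/s0c.png",cv2.resize(a[100:300,130:530],None,fx=2,fy=2,interpolation=cv2.INTER_CUBIC))
```

```text
(no output)
```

View pics/t0c.png

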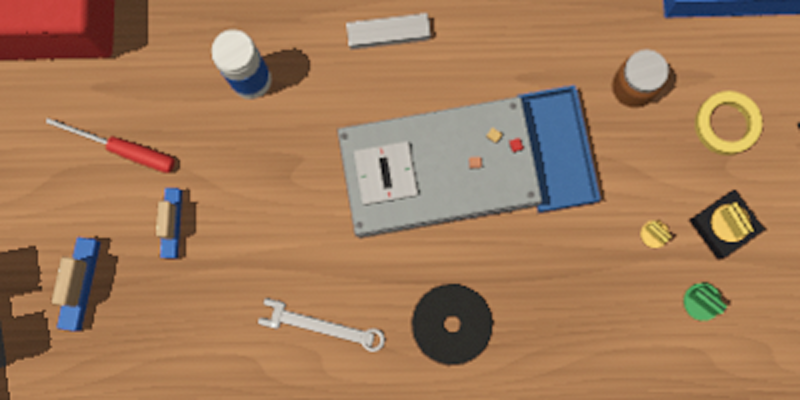

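View pics/s0c.png

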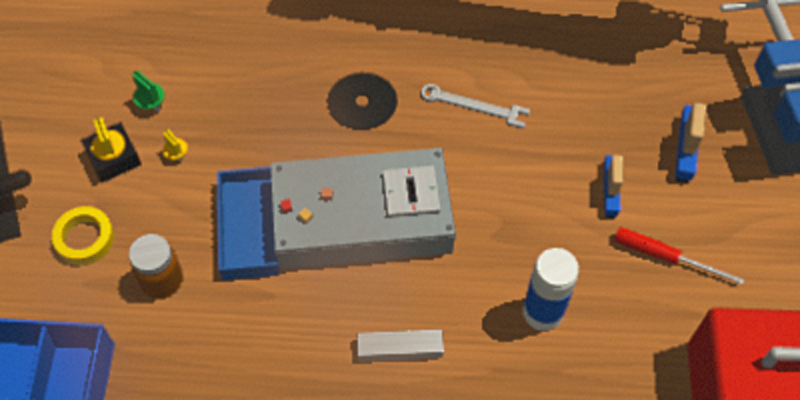

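Top crop: the unit is in the middle with its boss at left (slot at crop 386,172) and the tray at right. The three offcuts are at (475,162), (494,135) and (516,145). The small scraper is at (170,222), the key in its black holder at (732,223), a smaller yellow decoy at (655,234) and the green one at (704,301). The scene view agrees. Next I'll fit the models to edges in both views.

```bash
cat > fit.py <<'E'
from h import *
from scipy.optimize import minimize
def rect(x0,x1,y0,y1,z,n=40):
    t=np.linspace(0,1,n); L=[]
    c=[(x0,y0),(x1,y0),(x1,y1),(x0,y1)]
    for i in range(4):
        a,b=np.array(c[i]),np.array(c[(i+1)%4]); L.append(np.c_[a+(b-a)*t[:,None],np.full(n,z)])
    return L
def circ(r,z,n=60):
    a=np.linspace(0,2*np.pi,n); return [np.c_[r*np.cos(a),r*np.sin(a),np.full(n,z)]]
MODEL={
 "unit":rect(-.075,.075,-.13,.13,.06)+2*rect(-.038,.038,.037,.113,.07)+rect(-.0225,.0225,.06875,.08125,.07),
 "scraper":rect(-.05,.05,-.011,.011,.025)+rect(-.025,.025,-.008,.008,.065),
 "key":circ(.026,.028)+rect(-.022,.022,-.007,.007,.07),
 "holder":rect(-.035,.035,-.035,.035,.035)}
def grads(p,s):
    g=cv2.GaussianBlur(p["image"].astype(np.float32),(0,0),s)
    return np.stack([cv2.Sobel(g,cv2.CV_32F,1,0),cv2.Sobel(g,cv2.CV_32F,0,1)],-1)*s  # h,w,c,2
def score(v,L,pics,G):
    c,s=np.cos(v[3]),np.sin(v[3]); R=np.array([[c,-s,0],[s,c,0],[0,0,1]]); S=0
    for p,g in zip(pics,G):
        for l in L:
            uv=proj(p,l@R.T+v[:3]).astype(np.float32); t=np.gradient(uv,axis=0); t/=np.linalg.norm(t,axis=1,keepdims=True)+1e-9
            n=np.c_[-t[:,1],t[:,0]]
            gg=np.stack([cv2.remap(np.ascontiguousarray(g[:,:,k]),uv[:,:1],uv[:,1:],cv2.INTER_LINEAR)[:,0] for k in range(3)],1) if 0 else np.stack([np.stack([cv2.remap(np.ascontiguousarray(g[:,:,k,j]),uv[:,:1].copy(),uv[:,1:].copy(),cv2.INTER_LINEAR)[:,0] for j in (0,1)],-1) for k in range(3)],1)
            d=np.abs(np.einsum('nkj,nj->nk',gg,n)).max(1); S+=np.sqrt(d+1).mean()*len(l)**0
    return S/len(L)/len(pics)
def fit(name,pics,x,y,z,yaws,freez=False):
    L=MODEL[name]; best=None
    for s in (2.5,1.2,.8):
        G=[grads(p,s) for p in pics]
        f=(lambda w:-score([w[0],w[1],w[3] if freez else z,w[2]],L,pics,G))
        if best is None: st=[(x+dx,y+dy,a,z) for a in yaws for dx in(-.008,0,.008) for dy in(-.008,0,.008)]; st=sorted(st,key=f)[:6]
        else: st=best
        out=[]
        for w in st:
            n=4 if freez else 3; w=np.array(w[:n]); h=s*.0025
            sim=np.vstack([w]+[w+np.eye(n)[i]*([h,h,.06*s,h][i]) for i in range(n)])
            r=minimize(f,w,method="Nelder-Mead",options=dict(initial_simplex=sim,xatol=1e-5,fatol=1e-4,maxiter=200)); out.append((r.fun,list(r.x)+([] if freez else [z])))
        out.sort(key=lambda q:q[0]); best=[o[1] for o in out[:3]]
    return best[0],out[0][0],out[-1][0]
E
cat > f1.py <<'E'
from fit import *
import pickle
S,T=[pickle.load(open(n+"0.pkl","rb")) for n in("scene","top")]
D=np.deg2rad
for nm,x,y,z,ya in [("unit",.59,-.03,0,D([-75,-85,-95,-105,75,85,95,105])),("scraper",.53,.372,0,D(range(0,180,15))),("key",.502,-.405,.013,D(range(0,180,15))),("holder",.503,-.405,0,D(range(0,90,10)))]:
    for pics,fz in(([S,T],False),([S],0),([T],0),([S,T],True)):
        b,a,c=fit(nm,pics,x,y,z,ya,fz); print(nm,len(pics),fz,(np.array(b)*[1e3,1e3,57.3,1e3]).round(1),round(a,2),round(c,2),flush=True)
E
time python3 f1.py
```

```text
unit 2 False [598.9 -10.4   9.    0. ] -12.52 -12.52
unit 1 0 [599.8 -10.8   9.    0. ] -12.95 -12.94
unit 1 0 [598.3 -10.2   8.9   0. ] -12.26 -12.26
unit 2 True [598.8 -10.5   9.   -1.7] -12.58 -12.58
scraper 2 False [530.  371.4  -3.9   0. ] -12.8 -12.8
scraper 1 0 [531.7 371.6  -3.6   0. ] -13.27 -13.27
Still running in the background as job /tmp/bash_jobs.1000/867bde9912db (pid 511). You'll get a notice when it ends.
```

```bash
kill -- -$(cat /tmp/bash_jobs.1000/867bde9912db/pid); cat /tmp/bash_jobs.1000/867bde9912db/stdout | tail -3
python3 - <<'E'
s=open("fit.py").read()
i=s.index("            gg=np.stack"); j=s.index("            d=np.abs")
s=s[:i]+"            gg=np.stack([cv2.remap(q,uv[:,:1].copy(),uv[:,1:].copy(),cv2.INTER_LINEAR)[:,0] for q in g],-1)\n"+s[j:]
s=s.replace("return np.stack([cv2.Sobel(g,cv2.CV_32F,1,0),cv2.Sobel(g,cv2.CV_32F,0,1)],-1)*s  # h,w,c,2","return [cv2.Sobel(g,cv2.CV_32F,1,0)*s,cv2.Sobel(g,cv2.CV_32F,0,1)*s]")
open("fit.py","w").write(s)
f=open("f1.py").read()
f=f.replace("D([-75,-85,-95,-105,75,85,95,105])","D([4,9,14])").replace("D(range(0,180,15))),(\"key\"","D([-10,-3])),(\"key\"").replace("(([S,T],False),([S],0),([T],0),([S,T],True))","(([S,T],False),([S,T],True))")
open("f1.py","w").write(f)
E
time timeout 200 python3 f1.py
```

```text
scraper 2 False [530.  371.4  -3.9   0. ] -12.8 -12.8
scraper 1 0 [531.7 371.6  -3.6   0. ] -13.27 -13.27
scraper 1 0 [527.1 362.9  -7.8   0. ] -12.17 -12.17
unit 2 False [598.9 -10.5   8.9   0. ] -12.52 -12.52
unit 2 True [598.8 -10.5   9.   -1.7] -12.58 -12.58
scraper 2 False [530.  371.3  -4.    0. ] -12.8 -12.8
scraper 2 True [529.4 372.1  -3.9  -3.9] -13.09 -13.09
key 2 False [ 520.  -395.9  109.8   13. ] -11.89 -11.89
key 2 True [ 512.  -415.1   25.7    9.6] -14.25 -12.0
holder 2 False [ 512.  -415.3   32.7    0. ] -12.84 -11.54
holder 2 True [ 511.9 -415.5   32.9   -1.1] -12.85 -11.49
real	1m5.203s
user	1m4.726s
sys	0m0.406s
```

>>> apply_moves --targets '[[[386,-262,-60],[0,0,0.155]],[[386,-262,-60],[0,0,0.155]],[[386,-262,-60],[0,0,0.155]],[[386,-262,-60],[0,0,0.155]],[[386,-262,-60],[0,0,0.155]],[[386,-262,-60],[0,0,0.155]],[[386,-262,-60],[0,0,0.155]],[[386,-262,-60],[0,0,0.155]]]' --hand 60

```text
time_s: 1.6
tool_pos: [0.4728, 0.4103, 0.1718]
tool_rot: [180.0, 0.0, 176.1]
force: [-0.5, 1.0, -0.6]
grip_width: 0.0602
```

```bash
cat > f2.py <<'E'
from fit import *
import pickle
S,T=[pickle.load(open(n+"0.pkl","rb")) for n in("scene","top")]
D=np.deg2rad
b,a,c=fit("key",[S,T],.512,-.415,.013,D(range(15,195,30)),False); print((np.array(b)*[1e3,1e3,57.3,1e3]).round(1),a,c)
# offcuts by colour in unit frame
c,s=np.cos(D(9)),np.sin(D(9)); R=np.array([[c,-s],[s,c]])
for p in(S,T):
    hsv=cv2.cvtColor(p["image"],cv2.COLOR_RGB2HSV)
    q=np.array([[x,y,.06] for x in(-.06,.06) for y in(-.126,-.03)]); q=[(*(R@v[:2]+[.5988,-.0105]),.063) for v in q]
    m=np.zeros((400,640),np.uint8); cv2.fillConvexPoly(m,cv2.convexHull(proj(p,np.array(q)).astype(np.int32)),1)
    m&=(hsv[:,:,1]>90).astype(np.uint8)
    n,_,st,ce=cv2.connectedComponentsWithStats(m)
    for i in range(1,n):
        if st[i,4]>5:
            e=[(at(p,[[u,v]],.068)[0,:2]-[.5988,-.0105])@R for u in(st[i,0],st[i,0]+st[i,2]-1) for v in (st[i,1],st[i,1]+st[i,3]-1)]
            print(st[i].tolist(),np.array(e).mean(0).round(3))
E
python3 f2.py
```

```text
[ 512.3 -414.    25.7   13. ] -14.008607864379883 -11.890172004699707
[290, 194, 6, 6, 31] [-0.006 -0.052]
[270, 199, 6, 8, 36] [ 0.008 -0.111]
[279, 204, 7, 8, 35] [ 0.028 -0.085]
[354, 174, 7, 7, 33] [ 0.025 -0.084]
[365, 179, 7, 7, 36] [ 0.006 -0.111]
[345, 189, 6, 5, 29] [-0.009 -0.05 ]
```

>>> apply_moves --targets '[[[57,-39,-40],[0,0,0]],[[57,-39,-60],[0,0,0]],[[57,-39,-60],[0,0,0]],[[57,-39,-100],[0,0,0]],[[57,-39,-138],[0,0,0]],[[57,-39,-138],[0,0,0]],[[57,-39,-138],[0,0,0]]]'

```text
time_s: 2.3
tool_pos: [0.5277, 0.3734, 0.0343]
tool_rot: [180.0, -0.0, 176.2]
force: [0.7, 0.0, 1.2]
grip_width: 0.0602
```

Run:
```python
from h import *
o=env.get_obs(); print(o["qpos"].round(1) if hasattr(o["qpos"],"round") else o["qpos"],o["tool_pos"],o["tool_rot"])
a=[]
for n in("scene","top"):
    p=env.read_camera(n); u,v=proj(p,[[.53,.371,.05]])[0].astype(int); u=max(u,60);v=max(v,60)
    a.append(cv2.resize(p["image"][v-60:v+60,u-60:u+60,::-1],(400,400),interpolation=cv2.INTER_CUBIC))
cv2.imwrite("pics/g1.png",np.hstack(a))
```

```text
[-44.1  26.4   8.3  95.2  -4.3  58.8  51.7] [0.52769214 0.37337395 0.03426163] [ 1.79998697e+02 -3.77415506e-02  1.76180886e+02]
```

View pics/g1.png

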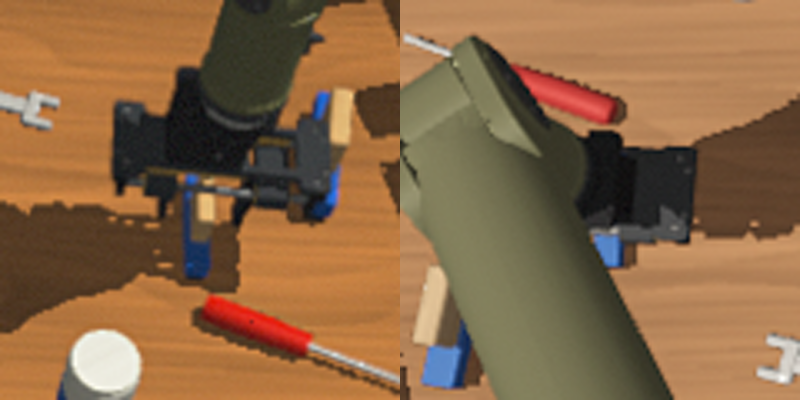

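Both views show the fingers straddling the small scraper's grip. Closing on it and lifting.

>>> apply_moves --targets '[[[1,-1,0],[0,0,0]],[[1,-1,0],[0,0,0]],[[1,-1,0],[0,0,0]],[[1,-1,0],[0,0,0]],[[1,-1,0],[0,0,0]],[[1,-1,0],[0,0,0]],[[1,-1,0],[0,0,0]],[[1,-1,3],[0,0,0]]]' --hand 0 --squeeze 45

```text
time_s: 3.2
tool_pos: [0.5286, 0.3711, 0.0358]
tool_rot: [-179.9, -0.1, 176.1]
force: [0.1, -1.2, -2.1]
grip_width: 0.0156
```

>>> apply_moves --targets '[[[0,0,45],[0,0,0]],[[0,0,90],[0,0,0]],[[0,0,130],[0,0,0]],[[10,-45,130],[0,0,0.1]],[[20,-95,130],[0,0,0.226]],[[29,-145,130],[0,0,0.226]],[[39,-195,130],[0,0,0.226]],[[48,-245,130],[0,0,0.226]]]'

```text
time_s: 4.0
tool_pos: [0.5763, 0.1278, 0.1663]
tool_rot: [-180.0, -0.0, -170.9]
force: [1.0, -0.4, -1.4]
grip_width: 0.0158
```

>>> apply_moves --targets '[[[15,-80,0],[0,0,0]],[[24,-127,0],[0,0,0]],[[24,-127,-20],[0,0,0]],[[24,-127,-45],[0,0,0]],[[24,-127,-45],[0,0,0]],[[24,-127,-45],[0,0,0]]]'

```text
time_s: 4.6
tool_pos: [0.6, 0.0041, 0.1212]
tool_rot: [180.0, -0.1, -170.9]
force: [-0.5, -0.4, -2.6]
grip_width: 0.0158
```

Run:
```python
from h import *
import pickle
o=env.get_obs(); print(o["tool_pos"].round(4),o["tool_rot"].round(1),o["qpos"].round(1),o["force"].round(1))
a=[]
for n in("scene","top"):
    p=env.read_camera(n); pickle.dump(p,open(n+"1.pkl","wb"));u,v=proj(p,[[.6,-.02,.06]])[0].astype(int)
    a.append(cv2.resize(p["image"][v-60:v+60,u-60:u+60,::-1],(400,400),interpolation=cv2.INTER_CUBIC))
cv2.imwrite("pics/g2.png",np.hstack(a))
```

```text
[0.6    0.0041 0.1212] [ 1.800e+02 -1.000e-01 -1.709e+02] [-18.6  16.7  18.6  98.3  -5.8  66.1 100.8] [-0.5 -0.4 -2.6]
```

View pics/g2.png

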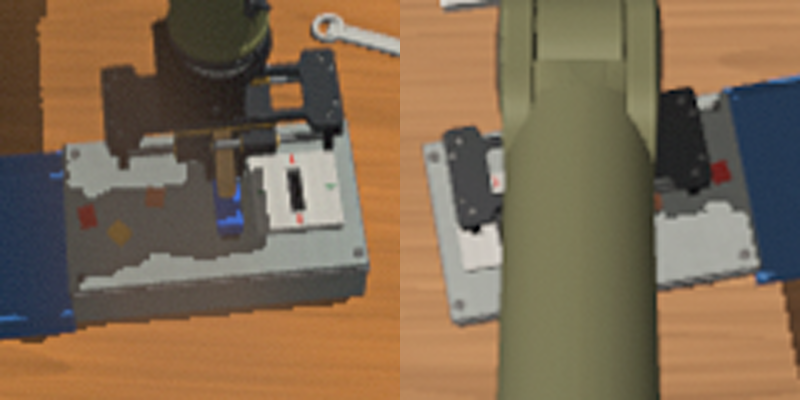

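The scraper hangs upright between the boss and the offcuts. Lowering it to just over the cover.

>>> apply_moves --targets '[[[1,-4,-12],[0,0,0]],[[1,-4,-20],[0,0,0]],[[1,-4,-25],[0,0,0]],[[1,-4,-25],[0,0,0]],[[1,-4,-25],[0,0,0]],[[1,-4,-25],[0,0,0]]]'

```text
time_s: 5.3
tool_pos: [0.602, -0.0009, 0.097]
tool_rot: [180.0, 0.0, -170.9]
force: [0.6, 0.6, -2.2]
grip_width: 0.0157
```

>>> apply_moves --targets '[[[2,-12,-1],[0,0,0]],[[4,-24,-1],[0,0,0]],[[6,-36,-1],[0,0,0]],[[7.5,-48,-1],[0,0,0]],[[9.5,-59,-1],[0,0,0]],[[11,-70,-1],[0,0,0]],[[13,-82,-1],[0,0,0]],[[14.5,-92,-1],[0,0,0]]]'

```text
time_s: 6.1
tool_pos: [0.6163, -0.0941, 0.0957]
tool_rot: [-180.0, 0.0, -171.0]
force: [0.7, 0.8, -3.1]
grip_width: 0.0156
```

>>> apply_moves --targets '[[[1.2,-8,0],[0,0,0]],[[2.4,-16,0],[0,0,0]],[[3.7,-24,0],[0,0,0]],[[5,-32,0],[0,0,0]],[[6.3,-40,0],[0,0,0]],[[7.5,-48,0],[0,0,0]],[[8.2,-53,0],[0,0,0]],[[8.2,-53,0],[0,0,0]]]'

```text
time_s: 6.9
tool_pos: [0.6243, -0.1473, 0.0957]
tool_rot: [-180.0, -0.0, -171.0]
force: [-0.5, -0.2, -1.8]
grip_width: 0.016
```

>>> apply_moves --targets '[[[0,0,30],[0,0,0]],[[0,0,70],[0,0,0]],[[-15,50,70],[0,0,0]],[[-25,100,70],[0,0,0]],[[-35,150,70],[0,0,0]]]'

```text
time_s: 7.4
tool_pos: [0.5897, 0.0018, 0.1662]
tool_rot: [180.0, 0.1, -171.0]
force: [0.8, 1.0, -2.5]
grip_width: 0.0154
```

Run:
```python
from h import *
o=env.get_obs(); print(o["tool_pos"].round(4),o["tool_rot"].round(1),o["qpos"].round(1),o["force"].round(1))
a=[]
for n in("scene","top"):
    p=env.read_camera(n); u,v=proj(p,[[.61,-.12,.03]])[0].astype(int)
    a.append(cv2.resize(p["image"][v-60:v+60,u-60:u+60,::-1],(400,400),interpolation=cv2.INTER_CUBIC))
cv2.imwrite("pics/g3.png",np.hstack(a))
```

```text
[0.5897 0.0018 0.1662] [ 1.80e+02  1.00e-01 -1.71e+02] [-18.8  13.1  18.6  97.1  -4.5  70.5  99.9] [ 0.8  1.  -2.5]
```

View pics/g3.png

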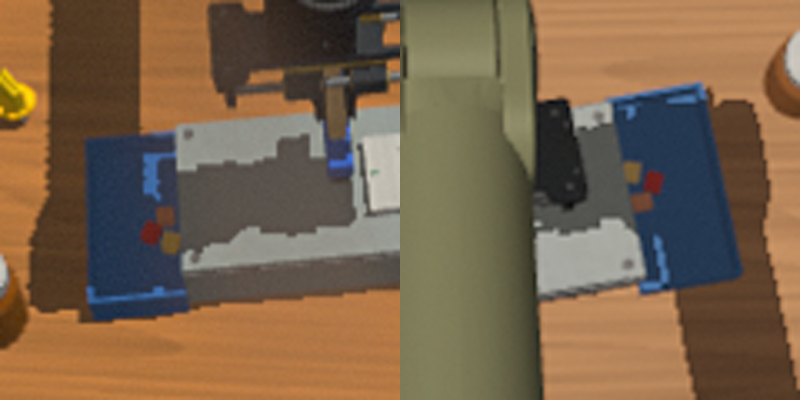

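All three offcuts lie in the blue tray: scene crop (152,233), (165,215), (170,241); top crop (632,172), (653,182), (641,202). Taking the scraper back to its original spot.

>>> apply_moves --targets '[[[-8,49,0],[0,0,-0.1]],[[-16,98,0],[0,0,-0.226]],[[-24,147,0],[0,0,-0.226]],[[-32,196,0],[0,0,-0.226]],[[-40,245,0],[0,0,-0.226]],[[-48,294,0],[0,0,-0.226]],[[-56,343,0],[0,0,-0.226]],[[-60,369,0],[0,0,-0.226]]]'

```text
time_s: 8.3
tool_pos: [0.5271, 0.3754, 0.1654]
tool_rot: [179.8, -0.1, 176.5]
force: [-0.3, -0.5, -3.1]
grip_width: 0.0156
```

>>> apply_moves --targets '[[[0,0,-45],[0,0,0]],[[0,0,-85],[0,0,0]],[[0,0,-115],[0,0,0]],[[0,0,-125],[0,0,0]],[[0,0,-129],[0,0,0]],[[0,0,-129],[0,0,0]],[[0,0,-129],[0,0,0]]]'

```text
time_s: 9.0
tool_pos: [0.5316, 0.3699, 0.0389]
tool_rot: [179.9, 0.2, 176.1]
force: [0.6, -0.7, -3.1]
grip_width: 0.0157
```

>>> apply_moves --targets '[[[0,0,-2],[0,0,0]],[[0,0,-4],[0,0,0]],[[0,0,-4.5],[0,0,0]],[[0,0,-4.5],[0,0,0]]]'

```text
time_s: 9.4
tool_pos: [0.531, 0.3696, 0.0337]
tool_rot: [179.9, 0.1, 176.1]
force: [-0.8, -0.0, 5.1]
grip_width: 0.0156
```

Contact felt (+5 N). Releasing and rising.

>>> apply_moves --targets '[[[0,0,0],[0,0,0]],[[0,0,0],[0,0,0]],[[0,0,0],[0,0,0]],[[0,0,0],[0,0,0]],[[0,0,0],[0,0,0]],[[0,0,40],[0,0,0]],[[0,0,90],[0,0,0]],[[0,0,140],[0,0,0]]]' --hand 60

```text
time_s: 10.2
tool_pos: [0.5297, 0.3685, 0.173]
tool_rot: [-179.9, -0.1, 176.1]
force: [1.0, 0.9, -0.4]
grip_width: 0.0595
```

>>> apply_moves --targets '[[[0,-50,0],[0,0,-0.15]],[[0,-100,0],[0,0,-0.3]],[[0,-150,0],[0,0,-0.45]],[[0,-200,0],[0,0,-0.6]],[[0,-250,0],[0,0,-0.75]],[[0,-300,0],[0,0,-0.9]],[[0,-350,0],[0,0,-1.05]],[[0,-400,0],[0,0,-1.2]]]'

```text
time_s: 11.0
tool_pos: [0.5299, -0.0329, 0.1724]
tool_rot: [179.9, -0.0, 107.0]
force: [1.3, -0.8, 0.3]
grip_width: 0.0595
```

```bash
cat > chk.py <<'E'
from fit import *
import pickle
o=env.get_obs(); print(o["time_s"],o["tool_pos"].round(4),o["tool_rot"].round(1),o["qpos"].round(1),o["force"].round(1))
P=[env.read_camera(n) for n in("scene","top")]
for p,n in zip(P,("scene2","top2")): save(p,n); pickle.dump(p,open(n+".pkl","wb"))
D=np.deg2rad
b,a,c=fit("scraper",P,.531,.370,0,D([-4]),True); print("scraper",(np.array(b)*[1e3,1e3,57.3,1e3]).round(1),a,c)
E
python3 chk.py
python3 -c "
import cv2
a=cv2.imread('pics/top2.png'); cv2.imwrite('pics/t2c.png',cv2.resize(a[110:310,110:510],None,fx=2,fy=2,interpolation=cv2.INTER_CUBIC))"
```

```text
11.0 [ 0.5299 -0.0329  0.1724] [179.9  -0.  107. ] [-26.    5.7  28.5 104.9  -2.9  70.1  20.4] [ 1.3 -0.8  0.3]
scraper [530.8 366.5  -5.   -3.8] -13.260722160339355 -13.260433197021484
```

View pics/t2c.png

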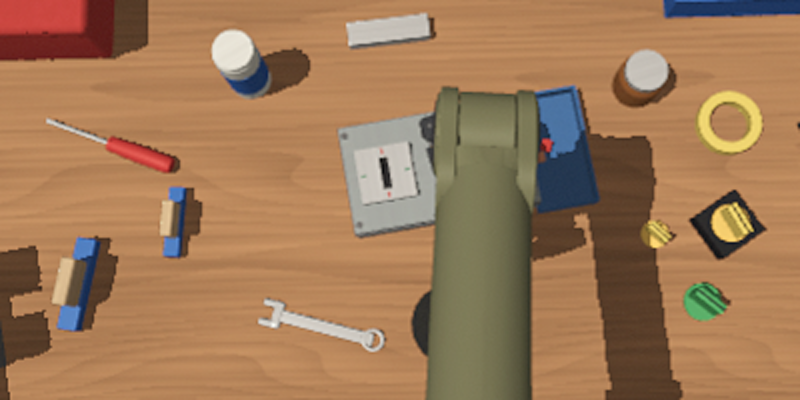

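The top view shows the small scraper standing at (172,222) and nothing else displaced. On to the key.

>>> apply_moves --targets '[[[-2,-48,-10],[0,0,-0.145]],[[-5,-96,-20],[0,0,-0.29]],[[-7,-144,-20],[0,0,-0.435]],[[-9,-192,-20],[0,0,-0.58]],[[-12,-240,-20],[0,0,-0.725]],[[-14,-288,-20],[0,0,-0.87]],[[-16,-336,-20],[0,0,-1.015]],[[-18,-381,-20],[0,0,-1.16]]]'

```text
time_s: 11.9
tool_pos: [0.5122, -0.4137, 0.1522]
tool_rot: [180.0, -0.0, 40.6]
force: [1.2, 0.1, -0.1]
grip_width: 0.0603
```

>>> apply_moves --targets '[[[0,0,-15],[0,0,-0.145]],[[0,0,-30],[0,0,-0.26]],[[0,0,-30],[0,0,-0.26]],[[0,0,-30],[0,0,-0.26]]]'

```text
time_s: 12.3
tool_pos: [0.5124, -0.4114, 0.122]
tool_rot: [-180.0, 0.0, 26.2]
force: [0.7, 0.6, 0.2]
grip_width: 0.0598
```

>>> apply_moves --targets '[[[0,-2,-40],[0,0,-0.01]],[[0,-2,-66],[0,0,-0.01]],[[0,-2,-76],[0,0,-0.01]],[[0,-2,-76],[0,0,-0.01]],[[0,-2,-76],[0,0,-0.01]]]'

```text
time_s: 12.8
tool_pos: [0.5131, -0.4146, 0.0479]
tool_rot: [179.9, -0.1, 25.5]
force: [0.1, 0.2, 0.3]
grip_width: 0.0597
```

Run:
```python
from h import *
o=env.get_obs(); print(o["tool_pos"].round(4),o["tool_rot"].round(1),o["qpos"].round(1),o["force"].round(1))
a=[]
for n in("scene","top"):
    p=env.read_camera(n); u,v=proj(p,[[.512,-.415,.05]])[0].astype(int); 
    a.append(cv2.resize(p["image"][v-50:v+50,u-50:u+50,::-1],(400,400),interpolation=cv2.INTER_CUBIC))
cv2.imwrite("pics/g4.png",np.hstack(a))
```

```text
[ 0.5131 -0.4146  0.0479] [ 1.799e+02 -1.000e-01  2.550e+01] [  2.2  33.9  46.4  93.8 -26.8  63.8  -8.7] [0.1 0.2 0.3]
```

View pics/g4.png

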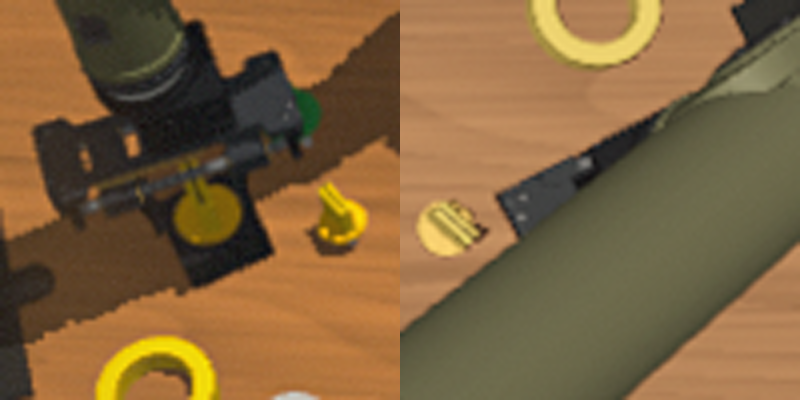

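The jaws are aligned with the key's grip bar, around the yellow bar over the holder at left (205,190). The decoys are clear. Closing.

>>> apply_moves --targets '[[[0,0,0],[0,0,0]],[[0,0,0],[0,0,0]],[[0,0,0],[0,0,0]],[[0,0,0],[0,0,0]],[[0,0,0],[0,0,0]],[[0,0,0],[0,0,0]],[[0,0,0],[0,0,0]]]' --hand 0 --squeeze 55

```text
time_s: 13.6
tool_pos: [0.5121, -0.4139, 0.0461]
tool_rot: [-180.0, 0.0, 25.4]
force: [-0.4, -1.0, -0.2]
grip_width: 0.0134
```

>>> apply_moves --targets '[[[0,0,30],[0,0,0]],[[0,0,75],[0,0,0]],[[0,0,120],[0,0,0]],[[7,45,125],[0,0,0.145]],[[14,92,125],[0,0,0.29]],[[21,140,125],[0,0,0.435]],[[28,188,125],[0,0,0.58]],[[36,236,125],[0,0,0.725]]]'

```text
time_s: 14.4
tool_pos: [0.5479, -0.1761, 0.1712]
tool_rot: [180.0, -0.0, 67.3]
force: [1.2, -0.2, -0.8]
grip_width: 0.0138
```

>>> apply_moves --targets '[[[6,40,0],[0,0,0.145]],[[12,80,0],[0,0,0.29]],[[18,120,0],[0,0,0.435]],[[24,160,0],[0,0,0.58]],[[30,200,0],[0,0,0.725]],[[39,241,0],[0,0,0.87]],[[39,241,0],[0,0,1.015]],[[39,241,0],[0,0,1.16]]]'

```text
time_s: 15.2
tool_pos: [0.5869, 0.0651, 0.1706]
tool_rot: [-180.0, -0.0, 134.0]
force: [0.5, -1.0, -0.6]
grip_width: 0.0137
```

>>> apply_moves --targets '[[[0,0,0],[0,0,0.145]],[[0,0,0],[0,0,0.29]],[[0,0,0],[0,0,0.435]],[[0,0,0],[0,0,0.58]],[[0,0,0],[0,0,0.725]],[[0,0,0],[0,0,0.87]],[[0,0,0],[0,0,0.97]],[[0,0,0],[0,0,0.97]]]'

```text
time_s: 16.0
tool_pos: [0.587, 0.0627, 0.1709]
tool_rot: [180.0, -0.0, -171.0]
force: [-0.0, -0.9, -0.4]
grip_width: 0.0137
```

Run:
```python
from h import *
o=env.get_obs(); print(o["tool_pos"].round(4),o["tool_rot"].round(1),o["qpos"].round(1),o["force"].round(1),o["grip_width"])
```

```text
[0.587  0.0627 0.1709] [ 180.   -0. -171.] [-25.4  13.1  19.4  96.6  -4.6  71.1  94. ] [-0.  -0.9 -0.4] 0.01365725009899693
```

>>> apply_moves --targets '[[[0,0,-25],[0,0,0]],[[0,0,-45],[0,0,0]],[[0,0,-50],[0,0,0]],[[0,0,-50],[0,0,0]],[[0,0,-50],[0,0,0]]]'

```text
time_s: 16.5
tool_pos: [0.5878, 0.063, 0.1221]
tool_rot: [180.0, 0.1, -171.0]
force: [-0.4, 0.2, -1.0]
grip_width: 0.0133
```

Run:
```python
from fit import *
o=env.get_obs(); t=o["tool_pos"]; print(t.round(4),o["tool_rot"].round(1),o["force"].round(1))
a=[]
D=np.deg2rad; c,s=np.cos(D(9)),np.sin(D(9)); R=np.array([[c,-s,0],[s,c,0],[0,0,1]])
MODEL["fl"]=circ(.026,.028); MODEL["fl"]+=circ(.026,.022)
MODEL["pin"]=[np.array([[-.02,-.004,.004],[.02,-.004,.004]]),np.array([[-.02,.004,.004],[.02,.004,.004]])]
for n in("scene","top"):
    p=env.read_camera(n); im=p["image"][:,:,::-1].copy(); u,v=proj(p,[[.587,.063,.09]])[0].astype(int)
    k=[t+[0,0,-.033]+R@q for q in np.vstack([np.vstack(circ(.026,.022)),rectp:=np.vstack(rect(-.02,.02,-.004,.004,.004))])]
    big=cv2.resize(im[v-30:v+30,u-30:u+30],(480,480),interpolation=cv2.INTER_CUBIC)
    for q,col in((np.vstack(MODEL["fl"])@R.T+t-[0,0,.033],(255,0,255)),(rectp@R.T+t-[0,0,.033],(0,255,0)),(np.vstack(rect(-.038,.038,.037,.113,.07)+rect(-.0225,.0225,.06875,.08125,.07))@R.T+[.5989,-.01045,0],(0,0,255))):
        for w in proj(p,q): cv2.circle(big,tuple(((w-[u-30,v-30]+.5)*8).astype(int)),1,col,-1)
    if n=="scene":
        for z in (-.002,0,.002):
            b,f,g=fit("fl",[p],t[0],t[1],t[2]-.033+z,[0.],False); print("flange",z,(np.array(b)*1e3).round(1),round(f,2),round(g,2))
        b,f,g=fit("unit",[p],.5989,-.0105,0,[D(9)]); print("unit",(np.array(b)*[1e3,1e3,57.3,1]).round(1))
    a.append(big)
cv2.imwrite("pics/g5.png",a[0])
```

```text
File "<stdin>", line 9
SyntaxError: assignment expression cannot be used in a comprehension iterable expression
```

Run:
```python
from fit import *
o=env.get_obs(); t=o["tool_pos"]
D=np.deg2rad; c,s=np.cos(D(9)),np.sin(D(9)); R=np.array([[c,-s,0],[s,c,0],[0,0,1]])
MODEL["fl"]=circ(.026,.028)+circ(.026,.022)
p=env.read_camera("scene"); im=p["image"][:,:,::-1].copy(); u,v=proj(p,[[.587,.063,.09]])[0].astype(int)
big=cv2.resize(im[v-30:v+30,u-30:u+30],(480,480),interpolation=cv2.INTER_CUBIC); clean=big.copy()
for q,col in((np.vstack(MODEL["fl"])@R.T+t-[0,0,.033],(255,0,255)),(np.vstack(rect(-.02,.02,-.004,.004,.004))@R.T+t-[0,0,.033],(0,255,0)),(np.vstack(rect(-.038,.038,.037,.113,.07)+rect(-.0225,.0225,.06875,.08125,.07))@R.T+[.5989,-.01045,0],(0,0,255))):
    for w in proj(p,q): cv2.circle(big,tuple(((w-[u-30,v-30]+.5)*8).astype(int).tolist()),1,col,-1)
cv2.imwrite("pics/g5.png",cv2.resize(np.hstack([clean,big]),(800,400)))
for z in (-.002,0,.002):
    b,f,g=fit("fl",[p],t[0],t[1],t[2]-.033+z,[0.],False); print("flange",z,(np.array(b)*1e3).round(1),round(f,2),round(g,2))
b,f,g=fit("unit",[p],.5989,-.0105,0,[D(9)]); print("unit",(np.array(b)*[1e3,1e3,57.3,1]).round(1))
```

```text
flange -0.002 [588.9  61.  416.4  87.1] -12.43 -12.39
flange 0 [590.1  61.  201.   89.1] -12.38 -12.38
flange 0.002 [591.5  61.1 203.4  91.1] -12.37 -12.37
unit [569.    0.6   8.4   0. ]
```

View pics/g5.png

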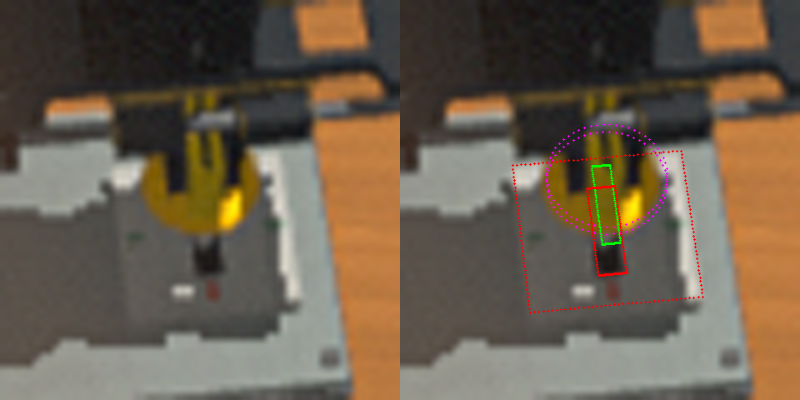

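The picture shows the key's flange centred at about (200,190) and the slot's visible end at (208,262). By the fit, the key sits about 2 mm short in +y relative to the slot. I'll correct that, then descend while watching the force.

>>> apply_moves --targets '[[[-0.5,1.7,-8],[0,0,0]],[[-0.5,1.7,-14],[0,0,0]],[[-0.5,1.7,-17],[0,0,0]],[[-0.5,1.7,-17],[0,0,0]],[[-0.5,1.7,-19],[0,0,0]],[[-0.5,1.7,-20],[0,0,0]],[[-0.5,1.7,-20],[0,0,0]]]'

```text
time_s: 17.25
tool_pos: [0.5867, 0.0647, 0.1011]
tool_rot: [180.0, -0.0, -171.0]
force: [0.4, 0.0, -0.8]
grip_width: 0.014
```

>>> apply_moves --targets '[[[0,0,-1.5],[0,0,0]],[[0,0,-3],[0,0,0]],[[0,0,-4],[0,0,0]],[[0,0,-4],[0,0,0]],[[0,0,-4],[0,0,0]]]'

```text
time_s: 17.75
tool_pos: [0.5867, 0.0647, 0.0971]
tool_rot: [180.0, -0.0, -171.0]
force: [0.2, 0.7, -1.9]
grip_width: 0.0137
```

Pin is in the slot with no side force. Pressing down.

>>> apply_moves --targets '[[[0,0,-3],[0,0,0]],[[0,0,-6],[0,0,0]],[[0,0,-8],[0,0,0]],[[0,0,-10],[0,0,0]],[[0,0,-12],[0,0,0]],[[0,0,-13],[0,0,0]],[[0,0,-13],[0,0,0]],[[0,0,-13],[0,0,0]]]'

```text
time_s: 18.55
tool_pos: [0.5869, 0.0647, 0.0846]
tool_rot: [180.0, 0.0, -171.0]
force: [-1.4, 0.3, 4.6]
grip_width: 0.0133
```

>>> apply_moves --targets '[[[0,0,-1.5],[0,0,0]],[[0,0,-3],[0,0,0]],[[0,0,-4],[0,0,0]],[[0,0,-5],[0,0,0]],[[0,0,-5],[0,0,0]]]'

```text
time_s: 19.05
tool_pos: [0.587, 0.0647, 0.081]
tool_rot: [180.0, 0.0, -171.0]
force: [-4.7, 0.0, 13.2]
grip_width: 0.0133
```

Flush, at about 14 N total. Turning clockwise.

>>> apply_moves --targets '[[[0,0,0],[0,0,-0.1]],[[0,0,0],[0,0,-0.2]],[[0,0,0],[0,0,-0.3]],[[0,0,0],[0,0,-0.4]],[[0,0,0],[0,0,-0.5]],[[0,0,0],[0,0,-0.6]],[[0,0,0],[0,0,-0.7]],[[0,0,0],[0,0,-0.7]]]'

```text
time_s: 19.85
tool_pos: [0.5886, 0.0646, 0.081]
tool_rot: [179.9, 0.2, 148.8]
force: [0.0, -0.1, 9.8]
grip_width: 0.0136
```

```bash
python3 -c "
from cell import env
o=env.get_obs(); print(o['force'].round(1),o['wrist_torque'].round(3),o['tool_rot'].round(1),o['qpos'].round(1))"
```

```text
[ 0.  -0.1  9.8] [-0.233  0.173  0.05 ] [179.9   0.2 148.8] [-29.9  18.4  24.9 102.1  -8.7  61.2  56.8]
```

>>> apply_moves --targets '[[[0,0,-0.5],[0,0,-0.12]],[[0,0,-0.5],[0,0,-0.24]],[[0,0,-0.5],[0,0,-0.36]],[[0,0,-0.5],[0,0,-0.48]],[[0,0,-0.5],[0,0,-0.6]],[[0,0,-0.5],[0,0,-0.72]],[[0,0,-0.5],[0,0,-0.84]],[[0,0,-0.5],[0,0,-0.92]]]'

```text
time_s: 20.65
tool_pos: [0.588, 0.0642, 0.081]
tool_rot: [179.8, 0.0, 96.0]
force: [-2.6, -1.0, 14.2]
grip_width: 0.0135
```

```bash
python3 -c "
from cell import env
o=env.get_obs(); print(o['force'].round(1),o['wrist_torque'].round(3),o['tool_rot'].round(1),o['qpos'].round(1))"
```

```text
[-2.6 -1.  14.2] [-0.42   0.963  0.248] [179.8   0.   96. ] [-36.9  19.5  33.5 102.3 -12.1  61.6   6.8]
```

>>> apply_moves --targets '[[[0,0,0],[0,0,-0.03]],[[0,0,0],[0,0,-0.03]],[[0,0,0],[0,0,-0.03]],[[0,0,0],[0,0,-0.03]],[[0,0,0],[0,0,-0.03]]]'

```text
time_s: 21.15
tool_pos: [0.5879, 0.0642, 0.081]
tool_rot: [179.9, -0.0, 94.5]
force: [-3.6, -1.3, 15.2]
grip_width: 0.0136
```

Run:
```python
from h import *
o=env.get_obs(); print(o['force'].round(1),o['wrist_torque'].round(3),o['tool_rot'].round(1),o['tool_pos'].round(4),o['grip_width'])
a=[]
for n,q in(("scene",[.587,.063,.08]),("scene",[.612,-.17,.02]),("top",[.612,-.17,.02]),("top",[.53,.368,.03])):
    p=env.read_camera(n); u,v=proj(p,[q])[0].astype(int)
    a.append(cv2.resize(p["image"][v-30:v+30,u-30:u+30,::-1],(400,300) if 0 else (300,300),interpolation=cv2.INTER_CUBIC))
cv2.imwrite("pics/g6.png",np.vstack([np.hstack(a[:2]),np.hstack(a[2:])]))
```

```text
[-3.6 -1.3 15.2] [-0.453  0.946  0.091] [179.9  -0.   94.5] [0.5879 0.0642 0.081 ] 0.013649370022064768
```

View pics/g6.png

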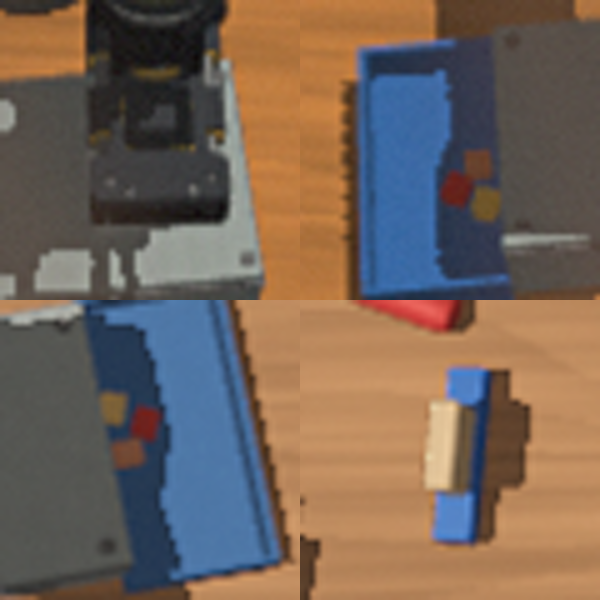

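The offcuts are in the tray and the scraper stands on the bench. The key is turned and held flush at about 15 N, with 0.09 N m of torque. Handing in.

```bash
python3 -c "
from cell import env
print(env.sign_off()); o=env.get_obs(); print(o['time_s'],o['tool_pos'].round(4),o['tool_rot'].round(1),o['force'].round(1))"
```

```text
the job is handed in; nothing more can be done
None
the job is handed in; nothing more can be done
```

I finished the job and handed it in at about 21 s robot time; sign-off gives no verdict.

**What I did:** I swept the three offcuts into the tray in one pass with the small scraper, then stood the scraper back at its original spot. I took the larger yellow key from the holder, pushed it into the port, turned it clockwise and left it gripped.

**Last checks before hand-in:**
- **Offcuts and scraper:** in the final pictures all three offcuts lie in the tray and the scraper stands free on the bench.
- **Bystanders:** none looked displaced in the top view taken just before the key was fetched. The disc was partly hidden by the arm in it, and I did not measure them again.
- **Key:** it had turned 94.5° by the tool's yaw. The tool stopped at z = 0.081 m, the height I expect for a flush flange. The push was about 15 N, the turning torque about 0.09 N m and the grip opening 13.6 mm.
- **Not seen directly:** plunger travel and disc turn are inferred from these force, height and yaw readings, because the gripper hid the port.

**Disagreements:**
- **Heights:** the two-view fits came out 1–4 mm lower than the text's heights.
- **Key position:** over the port, the scene camera put the key about 2 mm off from the tool reading in y. I corrected by 1.7 mm, and the pin went in without side force.
- **Scraper position:** the scraper's fitted position after placing differed from the tool reading by about 3 mm.
- **Late unit fit:** one fit of the unit, made while the arm partly hid it, was clearly wrong and I ignored it.

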